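# Turn the spice turntable by its rim

## Robot

A 6-joint arm with a two-finger parallel gripper is mounted at the origin on a cart in front of the work surface, level with it; the furniture and walls round the work are solid. World frame = base frame: x ahead of the robot, y to its left, z up, the work surface at z = 0. Lengths are in mm, angles in rad, forces in N, time in s.
With the tool pointing down it reaches from about 350 to 925 mm from the base axis. Payload 6.4 kg.
Tool frame: the origin (TCP) lies midway between the tips of the shut fingers; the grasp point (between the pads) lies env.tcp_to_grasp behind it (env.tcp_to_grasp is the distance from the TCP to the grasp point, in mm); z points along the fingers, y is the line along which they close (so a half turn about z gives the same grasp; the last joint's range is limited). The gripper opens to 94 mm and grips with 3 to 60 N. Pads are 16 mm wide; open, the fingers measure 119 mm over their backs; the gripper's body (75 mm by 177 mm) begins 78 mm behind the grasp point.
Start: joints at [1.039, 0.245, 1.558, -0, 1.339, -0.174], TCP at [227.637, 608.847, 205.455] pointing down, gripper open.
Joint ranges: [-3.13, 3.13], [-1.02, 2.26], [0.13, 2.54], [-0.95, 4.09], [0.21, 2.88], [-2.74, 2.74]. Speed limits (rad/s): [2.57, 2.57, 3.14, 3.14, 3.14, 3.14].

## Interface

Orientations are given as [roll, pitch, yaw] about the fixed x, y, z axes, in that order (R = Rz(yaw) Ry(pitch) Rx(roll)).
In Python, from station import telemetry, viewer, env gives the robot as it stands.
- The arm moves only by the tool servo_tool, never from a script. Its argument "commands" is a list of rows, each a list of 7 numbers: the shift along the tool's x, y, z normalised to -1 to 1, where 1 is 10 cm, then the turn, a rotation vector about the tool's x, y, z normalised to -1 to 1, where 1 is pi rad, then the closure, from 0 (fully open) to 1 (shut). A call has 1 to 12 rows; each row is the pose to reach, as a shift and turn from the pose commanded when the call began, along the tool's axes at that moment, turning the shorter way round; what a row does not reach only later rows make up. A row lasts 1/8 s, in which the tool goes at most 62.5 mm and 10.7 degrees, less where a joint would pass 70% of its speed; a pose out of reach is approached as far as the arm can. A call with a number of a shift or a turn outside -1 to 1 is refused whole. A call with a gripper value outside its range is refused whole. The fingers move at their own pace and stop on an object; "grip_force" is the grip in N (left out, the last holds). Time passes only in rows, so rows that repeat a pose let the fingers close. It gives the time, the measured TCP pose, the force, the opening and the grip force at its end, in the units of the state.
- telemetry.state(): the state, without advancing time (a new reading comes with each control period).
- viewer.camera(name): name is "side" or "top" or "wrist"; returns a dict with "pixels" (384x512x3 uint8, blue, green, red), "z_map" (384x512 float32, mm along the optical axis (not along the pixel's ray), 0 where there is no reading), "intrinsics" (3x3 intrinsics, pixels), "dist" ([k1, k2, p1, p2, k3] as OpenCV has them; the pictures are not rectified), "R" (3x3) and "t" (3): a world point X has camera coordinates R X + t; the wrist camera has in their place "hand_eye" (4x4, takes a point from camera to tool coordinates, whose origin is the TCP and whose axes are the flange's). Camera axes: x right, y down, z forward; pixel columns grow to the right and rows downward; lengths in mm; the calibration is good to about 2 mm. A picture is of the moment at which its call begins: read the wrist's pose just before it.
- env.hand_in(): hands the job in; it is judged then, once.
The state is a dict: "time": time; "joints": joint angles; "joint_velocities": joint speeds; "joint_torque": joint torques, N m; "position": TCP position; "eef_rot": TCP orientation; "ft_force": force on the tool from outside, world axes, zero at the start; "wrist_torque": the same for the moment, N m; "opening": opening from 0.0 (shut) to 1.0 (fully open); "grip_force": force on a finger pad.
Only numpy, scipy, OpenCV 4.12 (cv2) and the standard library are available. Lean on these libraries where they do the work, as an engineer would, in place of code of your own. Each camera call takes 0.05 s, during which the arm holds its last target. There are 200 camera calls.

## Task

Turn the wooden spice turntable so that the herb jar with the black cap and green label comes round to the front, the side of the tray nearest the worktop's front edge (the robot's side). Rest the fingertips lightly on the tray's flat rim, follow the rim round with them to carry the tray along without spinning it, then lift off. Do not touch or pick up the jars and the shaker, keep them all standing, and leave the garlic, lemon and onion beside it where they are.

Things in the scene. Friction and masses are not known exactly. Their poses are not given: they have to be found in the camera images.
- turntable: Round wooden turntable (lazy Susan), foot fixed to the worktop. Origin on the tray's upright axis (its centre), at worktop height; axes parallel to the world's: -x is the front. Tray 340 mm across: inner floor 31 mm above the worktop, out to 137 mm from the axis; round it a flat bare-wood rim band, 140 to 170 mm from the axis, top 36 mm above the worktop. It does not tilt.
- tray (a joint): Turn of the tray about its axis, rad, growing counter-clockwise seen from above; starts anywhere, turns either way by more than a turn. Bearing friction about 0.06 N m: it stays where it is left and hardly coasts. What stands on it turns with it. A fingertip pressed on the rim band with about 3 to 15 N carries the tray round by friction.
- rim_front (a point): Point that does not turn: the middle of the rim band's top at the front of the turntable, 155 mm from the axis on the -x side, 36 mm above the worktop.
- jar_green: The jar wanted: glass herb jar with a black cap and a green label, 40 mm across, 105 mm high. Loose on the tray; its origin is the centre of its underside, z up along its axis. It stands about 68 mm from the turntable's axis, never at the front at the start (60 to 136 degrees round from it, either way).
- spice_1: Spice jar with a yellow-brown cap and a green and white label with red peppers, 42 mm across, 106 mm high. Loose on the tray; its origin is the centre of its underside, z up along its axis. About 68 mm from the axis.
- spice_3: Spice jar with a red cap and a black label, 44 mm across, 105 mm high. Loose on the tray; its origin is the centre of its underside, z up along its axis. About 68 mm from the axis.
- salt_shaker: Glass salt shaker with a grey top, 44 mm across, 90 mm high. Loose on the tray; its origin is the centre of its underside, z up along its axis. About 68 mm from the axis.
- garlic_a: Garlic bulb, about 60 mm across, 58 mm high, loose on the worktop beyond the left of the tray; origin under its middle. Bystander.
- lemon_a: Lemon, 78 x 55 x 56 mm, loose on the worktop to the front right of the tray; origin under its middle. Bystander.
- onion_2: Red onion, about 67 mm across, 75 mm high, loose on the worktop to the right of the tray; origin under its middle. Bystander.
Things that resemble listed ones, but are neither listed nor needed, are in the scene too. What is shaped like the spice_1 but orange is not meant. What is shaped like the salt_shaker but orange is not meant.

How it is judged (in metres and radians):
On the way, in this order (a step that is already met when the one before it is completed fails the run):
1. the fingertips rest on the turntable's rim, the wanted jar not yet at the front (contact force between the fingers and turntable above 0.3 N and not (y of jar_green in the frame of turntable between -0.02 and 0.02 m and x of jar_green in the frame of turntable below -0.035 m)), for 0.1 s.
2. the wanted jar has come to the front while the fingertips are on the turntable (contact force between the fingers and turntable above 0.3 N and y of jar_green in the frame of turntable between -0.02 and 0.02 m and x of jar_green in the frame of turntable below -0.035 m), for 0.1 s.
At the end, for the whole second after the job is handed in: The black-capped jar stands on the front (-x) side of the axis, its centre within 20 mm left or right of the line from the axis straight to the front; tray at rest, all jars and the shaker upright on it; garlic, lemon and onion within 20 mm of where they were (y of jar_green in the frame of turntable between -0.02 and 0.02 m and x of jar_green in the frame of turntable below -0.035 m and velocity of joint tray between -0.05 and 0.05 rad/s and angle between each of jar_green, spice_1, spice_3, salt_shaker's own z axis and vertical below 0.12 rad and horizontal distance between each of jar_green, spice_1, spice_3, salt_shaker and turntable below 0.1 m and height (world z) of jar_green between 0.025 and 0.04 m and height (world z) of spice_1 between 0.025 and 0.04 m and height (world z) of spice_3 between 0.025 and 0.04 m and height (world z) of salt_shaker between 0.025 and 0.04 m and distance of each of garlic_a, lemon_a, onion_2 from where it was at the start of the episode below 0.02 m); the robot touches nothing.
It fails at once if the robot touches a jar or the shaker instead of the rim (contact force between any of the fingers, the arm and jar_green above 0.5 N or contact force between any of the fingers, the arm and spice_1 above 0.5 N or contact force between any of the fingers, the arm and spice_3 above 0.5 N or contact force between any of the fingers, the arm and salt_shaker above 0.5 N).
It fails at once if a jar or the shaker is lifted off the tray or tipped over (height (world z) of any of jar_green, spice_1, spice_3, salt_shaker above 0.05 m or angle between any of jar_green, spice_1, spice_3, salt_shaker's own z axis and vertical above 0.35 rad).
It fails at once if the garlic, lemon or onion is shifted by more than 20 mm (distance of any of garlic_a, lemon_a, onion_2 from where it was at the start of the episode above 0.02 m).
It fails at once if the fingers bear on the turntable with more than 35 N (contact force between the fingers and turntable above 35 N).
It fails at once if the tray is spun faster than 2.5 rad/s (velocity of joint tray above 2.5 rad/s or velocity of joint tray below -2.5 rad/s).
It also fails if it takes over 58 s, if anything falls off the work surface, if the arm or the gripper's body presses on something with over 40 N, if the wrist force passes 120 N, or if a joint passes its speed limit or range.

## Working session

There is one attempt and no reset: what is moved stays moved. The work goes in short steps, Python scripts to look and compute and a tool call to move; the robot and the scene stay as the last step left them, time stands still between calls to the robot, and variables do not carry over. Pictures are saved under pics/ and viewed, at most 10 in all, crops included, and the job is handed in when it is done.

Besides the shell and the picture viewer there is one more tool, called after ">>>" by a JSON object that holds its "method" and its "body". servo_tool: Moves the arm, as the interface text tells. Scaled input: -1 to 1 covers 10 cm each way for a shift and pi rad each way for a turn. Its arguments: {"type":"object","properties":{"commands":{"type":"array","items":{"type":"array","items":{"type":"number"}}},"grip_force":{"type":"number"}},"required":["commands"]}

```bash
mkdir -p pics; cat > h.py <<'E'
import numpy as np,cv2
from station import telemetry,viewer,env
def cast(c,uv,z):
    p=cv2.undistortPoints(np.array([[uv]],float),np.array(c["intrinsics"]),np.array(c["dist"]))[0,0]
    R=np.array(c["R"]);t=np.array(c["t"]).ravel()
    o=-R.T@t;d=R.T@np.array([p[0],p[1],1]);return o+d*(z-o[2])/d[2]
def world(c):
    h,w=c["z_map"].shape;v,u=np.mgrid[:h,:w]
    p=cv2.undistortPoints(np.stack([u,v],-1).reshape(-1,1,2).astype(float),np.array(c["intrinsics"]),np.array(c["dist"]))[:,0]
    P=np.c_[p,np.ones(len(p))]*c["z_map"].reshape(-1,1)
    return ((P-np.array(c["t"]).ravel())@np.array(c["R"])).reshape(h,w,3)
E
python3 - <<'E'
from h import *
import pickle
for n in("top","side"):
    c=viewer.camera(n);cv2.imwrite(f"pics/{n}0.png",c["pixels"]);pickle.dump(c,open(n+".pkl","wb"))
    W=world(c);m=(abs(W[...,2]-36)<2.5)&(c["z_map"]>0)
    cv2.imwrite(n+"m.png",m*255);print(n,m.sum(),-np.array(c["R"]).T@np.array(c["t"]).ravel())
print(telemetry.state())
E
```

```text
top 5039 [ 340.35244568   56.35894798 1293.28764407]
side 3118 [ 110.60221377 -735.83824186  558.84644765]
{'time': 0.1, 'joints': array([ 1.03893475e+00,  2.45721791e-01,  1.55888121e+00, -1.91849224e-05,
        1.33867467e+00, -1.74057535e-01]), 'joint_velocities': array([ 8.02167885e-04,  7.63950361e-05, -3.58905802e-03,  1.63035802e-03,
        1.02163540e-03, -8.00999117e-04]), 'joint_torque': array([-7.85896409e-04, -4.16912520e+01, -3.15525198e+01,  6.86601503e-02,
        3.09786550e-02, -5.90820628e-05]), 'position': array([227.34151308, 608.37869046, 204.47575583]), 'eef_rot': array([-3.13992986e+00, -2.73430344e-04,  2.78379281e+00]), 'ft_force': array([ 0.23671594,  0.42480858, -0.51258426]), 'wrist_torque': array([-0.02356833, -0.01288519,  0.0295385 ]), 'grip_force': 0.0, 'opening': 0.9986151366575009}[ WARN:0@8.703] global loadsave.cpp:1063 imwrite_ Unsupported depth image for selected encoder is fallbacked to CV_8U.
```

View pics/top0.png

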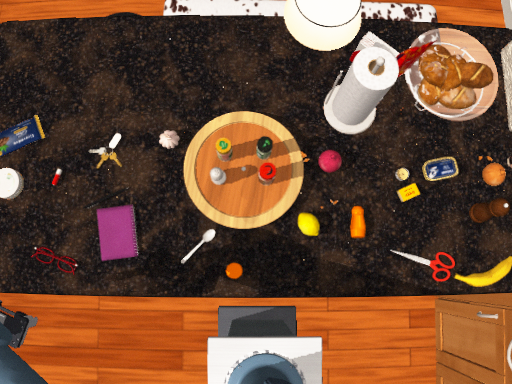

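View pics/side0.png

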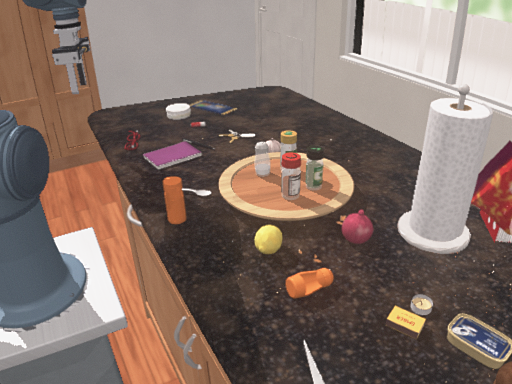

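The top view shows the tray centred near (244,169). On it are the black cap (264,146), yellow-brown cap (223,146), red cap (267,172) and shaker (218,176). Candidates for the wanted jar: black cap (264,146), yellow-brown cap with green label (223,146), red cap with black label (267,172). I choose (264,146) by its black cap. The lemon is at (308,224), the onion at (330,161), the garlic at (169,139), and the loose orange shaker and spoon are off the tray.

```bash
python3 - <<'E'
from h import *
import pickle
from scipy.optimize import least_squares
c=pickle.load(open("top.pkl","rb"));W=world(c)
# rim points
m=(abs(W[...,2]-36)<6)&(c["z_map"]>0)
p=W[m];p=p[np.hypot(*(p[:,:2]-cast(c,(244,169),36)[:2]).T)<190]
m2=(W[...,2]>22)&(c["z_map"]>0);m2[:, :]&=np.hypot(W[...,0]-cast(c,(244,169),36)[0],W[...,1]-cast(c,(244,169),36)[1])<185
cn,_=cv2.findContours((m2*255).astype(np.uint8),cv2.RETR_EXTERNAL,cv2.CHAIN_APPROX_NONE)
k=max(cn,key=cv2.contourArea)[:,0].astype(float)
q=np.array([cast(c,a,36)[:2] for a in k])
f=least_squares(lambda x:np.hypot(*(q-x[:2]).T)-x[2],[*q.mean(0),170],loss="soft_l1",f_scale=2).x
print("circle depth",f, np.median(p[:,2]))
hsv=cv2.cvtColor(c["pixels"],cv2.COLOR_BGR2HSV)
wood=((hsv[...,0]<28)&(hsv[...,1]>70)&(hsv[...,2]>110)).astype(np.uint8)*255
wood=cv2.morphologyEx(wood,cv2.MORPH_OPEN,np.ones((5,5)))
cn,_=cv2.findContours(wood[80:250,150:310].copy(),cv2.RETR_EXTERNAL,cv2.CHAIN_APPROX_NONE)
k=max(cn,key=cv2.contourArea)[:,0]+[150,80]
q=np.array([cast(c,a.astype(float),36)[:2] for a in k])
g=least_squares(lambda x:np.hypot(*(q-x[:2]).T)-x[2],[*f],loss="soft_l1",f_scale=2).x;print("circle colour",g)
for n,uv,h in [("green",(264,146),136),("yel",(223,146),137),("red",(267,172),136),("salt",(218,176),121)]:
    # cap top by height from depth around pixel
    P=W[uv[1]-12:uv[1]+13,uv[0]-12:uv[0]+13].reshape(-1,3);s=P[abs(P[:,2]-h)<8]
    a=s.mean(0) if len(s) else None
    print(n,cast(c,uv,h)[:2],a,len(s), np.hypot(*(a[:2]-g[:2])),np.degrees(np.arctan2(a[1]-g[1],-(a[0]-g[0]))))
for n,uv,h in [("garlic",(169,139),30),("lemon",(308,224),28),("onion",(330,161),35)]: print(n,cast(c,uv,h)[:2]-g[:2])
s=pickle.load(open("side.pkl","rb"))["pixels"][120:230,210:360];cv2.imwrite("pics/crop.png",np.hstack([cv2.resize(s,None,fx=3,fy=3),cv2.resize(c["pixels"][114:224,184:304],(360,330))]))
E
```

```text
circle depth [617.6255824   62.54725276 168.69350892] 34.31247045645087
circle colour [618.28629568  62.40846796 169.55457164]
green [656.09186058   7.8453109 ] [662.08935472   5.52263621 136.42795231] 184 71.7962800921745 -127.59688359226736
yel [655.01417909 115.29118204] [657.09278494 114.05453212 137.31217266] 196 64.60077051750086 126.9209425327637
red [5.86408541e+02 1.34094459e-01] [589.82174352  -1.44418171 136.95569019] 216 69.90988198211699 -65.9734051117649
salt [578.04777807 128.05071366] [586.34444637 132.5560241  118.34323921] 106 77.07763209691169 65.51774508611663
garlic [ 86.0372059  214.03511686]
lemon [-156.70743737 -182.29507663]
onion [  23.25288091 -247.5497121 ]
```

View pics/crop.png

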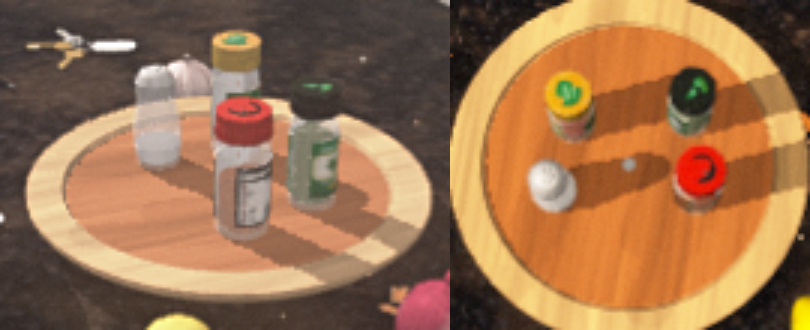

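The crop confirms it: the black cap and green label belong to the jar at the back right (264,146). It has to turn about 128° clockwise. The plan is to land shut fingers on the rim at azimuth 205° and follow it round to 77°, with the gripper's wide side kept tangential. First I travel there.

>>> {"method": "servo_tool", "body": {"commands": [[-0.45, -0.49, 0, 0, 0, 0, 1], [-0.9, -0.97, 0, 0, 0, 0, 1], [-0.9, -0.97, 0, 0, 0, 0, 1]]}}

```text
time: 0.48
position: [278.6, 483.7, 204.6]
eef_rot: [-3.14, -0.0, 2.78]
ft_force: [-0.3, -0.1, 0.5]
opening: 0.719
grip_force: 0.0
```

>>> {"method": "servo_tool", "body": {"commands": [[-0.45, -0.49, 0, 0, 0, 0, 1], [-0.9, -0.97, 0, 0, 0, 0, 1], [-0.9, -0.97, 0, 0, 0, 0, 1]]}}

```text
time: 0.85
position: [329.2, 362.4, 205.4]
eef_rot: [3.141, 0.0, 2.78]
ft_force: [-0.1, -0.0, 0.2]
opening: 0.394
grip_force: 0.0
```

>>> {"method": "servo_tool", "body": {"commands": [[-0.45, -0.49, 0, 0, 0, 0, 1], [-0.9, -0.97, 0, 0, 0, 0, 1], [-0.9, -0.97, 0, 0, 0, 0, 1]]}}

```text
time: 1.23
position: [379.8, 240.4, 205.7]
eef_rot: [3.141, 0.0, 2.78]
ft_force: [0.2, 0.4, -0.4]
opening: 0.081
grip_force: 0.0
```

>>> {"method": "servo_tool", "body": {"commands": [[-0.45, -0.49, 0, 0, 0, 0, 1], [-0.9, -0.97, 0, 0, 0, 0, 1], [-0.9, -0.97, 0, 0, 0, 0, 1]]}}

```text
time: 1.6
position: [430.2, 118.3, 205.7]
eef_rot: [3.141, 0.0, 2.781]
ft_force: [-0.2, 0.3, -0.1]
opening: 0.002
grip_force: 0.0
```

>>> {"method": "servo_tool", "body": {"commands": [[-0.45, -0.49, 0, 0, 0, -0.05, 1], [-0.9, -0.97, 0, 0, 0, -0.1, 1], [-0.9, -0.97, 0, 0, 0, -0.15, 1], [-0.9, -0.97, 0, 0, 0, -0.2, 1], [-0.9, -0.97, 0, 0, 0, -0.253, 1], [-0.9, -0.97, 0, 0, 0, -0.253, 1], [-0.9, -0.97, 0, 0, 0, -0.253, 1]]}}

```text
time: 2.48
position: [479.4, -1.7, 205.4]
eef_rot: [3.141, 0.0, -2.705]
ft_force: [1.0, -0.2, 0.2]
opening: 0.002
grip_force: 0.0
```

>>> {"method": "servo_tool", "body": {"commands": [[0.03, 0, 0.4, 0, 0, 0, 1], [0.03, 0, 0.8, 0, 0, 0, 1], [0.03, 0, 1.0, 0, 0, 0, 1], [0.03, 0, 1.0, 0, 0, 0, 1]]}}

```text
time: 2.98
position: [475.3, -3.5, 103.9]
eef_rot: [3.139, -0.003, -2.705]
ft_force: [-0.2, -0.0, 0.4]
opening: 0.006
grip_force: 0.0
```

>>> {"method": "servo_tool", "body": {"commands": [[0, 0, 0.3, 0, 0, 0, 1], [0, 0, 0.5, 0, 0, 0, 1], [0, 0, 0.6, 0, 0, 0, 1], [0, 0, 0.62, 0, 0, 0, 1], [0, 0, 0.62, 0, 0, 0, 1], [0, 0, 0.62, 0, 0, 0, 1]]}}

```text
time: 3.72
position: [477.3, -4.5, 44.4]
eef_rot: [-3.141, 0.001, -2.705]
ft_force: [0.1, -0.1, -0.7]
opening: 0.005
grip_force: 0.0
```

>>> {"method": "servo_tool", "body": {"commands": [[0, 0, 0.04, 0, 0, 0, 1], [0, 0, 0.06, 0, 0, 0, 1], [0, 0, 0.07, 0, 0, 0, 1], [0, 0, 0.07, 0, 0, 0, 1]]}}

```text
time: 4.22
position: [476.6, -4.3, 36.4]
eef_rot: [3.142, -0.0, -2.705]
ft_force: [0.2, 0.3, 0.1]
opening: 0.004
grip_force: 0.0
```

>>> {"method": "servo_tool", "body": {"commands": [[0, 0, 0.01, 0, 0, 0, 1], [0, 0, 0.01, 0, 0, 0, 1]]}}

```text
time: 4.47
position: [476.9, -4.7, 36.2]
eef_rot: [-3.141, -0.0, -2.704]
ft_force: [-2.6, -0.8, 6.0]
opening: 0.007
grip_force: 3.0
```

Contact is light, about 6 N. Next I follow the rim 36° clockwise.

>>> {"method": "servo_tool", "body": {"commands": [[-0.002, 0.082, 0, 0, 0, 0.0167, 1], [-0.009, 0.163, 0, 0, 0, 0.0333, 1], [-0.019, 0.245, 0, 0, 0, 0.05, 1], [-0.034, 0.325, 0, 0, 0, 0.0667, 1], [-0.053, 0.405, 0, 0, 0, 0.0833, 1], [-0.077, 0.483, 0, 0, 0, 0.1, 1], [-0.104, 0.56, 0, 0, 0, 0.1167, 1], [-0.135, 0.636, 0, 0, 0, 0.1333, 1], [-0.17, 0.71, 0, 0, 0, 0.15, 1], [-0.21, 0.782, 0, 0, 0, 0.1667, 1], [-0.252, 0.852, 0, 0, 0, 0.1833, 1], [-0.299, 0.919, 0, 0, 0, 0.2, 1]]}}

```text
time: 5.98
position: [465.5, 91.8, 36.2]
eef_rot: [3.142, 0.001, 2.949]
ft_force: [0.3, -0.5, 4.8]
opening: 0.008
grip_force: 2.1
```

```bash
cat > m.py <<'E'
from h import *
import sys
c=viewer.camera("top");cv2.imwrite(f"pics/{sys.argv[1]}.png",c["pixels"]);W=world(c)
g=np.array([618.1,62.5])
r=np.hypot(W[...,0]-g[0],W[...,1]-g[1])
hsv=cv2.cvtColor(c["pixels"],cv2.COLOR_BGR2HSV)
m=(abs(W[...,2]-136.5)<5)&(r<100)
n,l,s,cc=cv2.connectedComponentsWithStats(m.astype(np.uint8))
for i in range(1,n):
    if s[i,4]>60:
        P=np.median(W[l==i],0);print(cc[i].round(),s[i,4],P.round(),"from front deg",np.degrees(np.arctan2(P[1]-g[1],g[0]-P[0])).round(1),"r",np.hypot(*(P[:2]-g)).round(),"bgr",np.median(c["pixels"][l==i],0))
t=telemetry.state();print(t["position"],t["eef_rot"],t["ft_force"],t["time"])
E
python3 m.py a
```

```text
[236. 137.] 183 [680.  82. 137.] from front deg 162.8 r 65.0 bgr [ 42. 186. 241.]
[271. 158.] 175 [624. -10. 137.] from front deg -94.3 r 73.0 bgr [35. 46. 44.]
[258. 182.] 207 [559.  24. 137.] from front deg -33.4 r 71.0 bgr [ 10.  31. 243.]
[465.72197128  92.51887662  36.25712436] [3.14070154e+00 1.69550722e-03 2.94778845e+00] [-0.54562752  0.48946417  4.62919   ] 6.025
```

View pics/a.png

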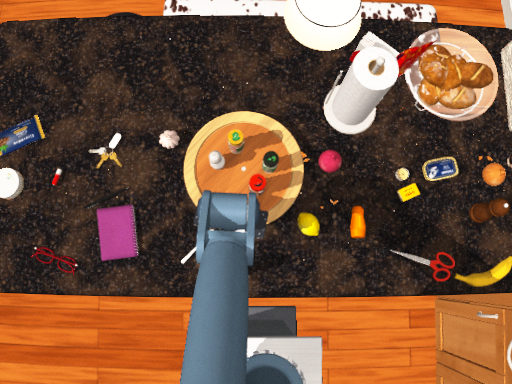

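The tray followed by about 34°; the black cap is now at (271,158), -94° from the front. I carry on.

>>> {"method": "servo_tool", "body": {"commands": [[-0.002, 0.082, 0.002, 0, 0, 0.0167, 1], [-0.009, 0.163, 0.002, 0, 0, 0.0333, 1], [-0.019, 0.245, 0.002, 0, 0, 0.05, 1], [-0.034, 0.325, 0.002, 0, 0, 0.0667, 1], [-0.053, 0.405, 0.002, 0, 0, 0.0833, 1], [-0.077, 0.483, 0.002, 0, 0, 0.1, 1], [-0.104, 0.56, 0.002, 0, 0, 0.1167, 1], [-0.135, 0.636, 0.002, 0, 0, 0.1333, 1], [-0.17, 0.71, 0.002, 0, 0, 0.15, 1], [-0.21, 0.782, 0.002, 0, 0, 0.1667, 1], [-0.252, 0.852, 0.002, 0, 0, 0.1833, 1], [-0.299, 0.919, 0.002, 0, 0, 0.2, 1]]}}

```text
time: 7.52
position: [512.0, 176.9, 36.2]
eef_rot: [3.141, -0.001, 2.321]
ft_force: [-2.1, 2.4, 7.0]
opening: 0.005
grip_force: 3.6
```

```bash
python3 m.py b
```

```text
[251. 137.] 178 [681.  42. 137.] from front deg -161.9 r 66.0 bgr [ 36.5 173.  227.5]
[267. 175.] 176 [579.   0. 137.] from front deg -58.1 r 74.0 bgr [22. 27. 26.]
[242. 186.] 217 [548.  65. 137.] from front deg 1.9 r 70.0 bgr [ 11.  20. 165.]
[512.9723525  177.19557809  36.2533141 ] [3.13928758e+00 4.04470550e-04 2.31991398e+00] [1.41786468 2.37192866 3.19955433] 7.575
```

>>> {"method": "servo_tool", "body": {"commands": [[-0.002, 0.082, 0.002, 0, 0, 0.0167, 1], [-0.009, 0.163, 0.002, 0, 0, 0.0333, 1], [-0.019, 0.245, 0.002, 0, 0, 0.05, 1], [-0.034, 0.325, 0.002, 0, 0, 0.0667, 1], [-0.053, 0.405, 0.002, 0, 0, 0.0833, 1], [-0.077, 0.483, 0.002, 0, 0, 0.1, 1], [-0.104, 0.56, 0.002, 0, 0, 0.1167, 1], [-0.135, 0.636, 0.002, 0, 0, 0.1333, 1], [-0.17, 0.71, 0.002, 0, 0, 0.15, 1], [-0.21, 0.782, 0.002, 0, 0, 0.1667, 1], [-0.252, 0.852, 0.002, 0, 0, 0.1833, 1], [-0.299, 0.919, 0.002, 0, 0, 0.2, 1]]}}

```text
time: 9.07
position: [600.1, 218.4, 36.3]
eef_rot: [3.14, -0.002, 1.693]
ft_force: [-1.2, 4.3, 5.7]
opening: 0.007
grip_force: 2.8
```

```bash
python3 m.py c
```

```text
[264. 146.] 183 [656.   8. 137.] from front deg -124.7 r 66.0 bgr [ 28. 111. 156.]
[227. 180.] 205 [564. 104. 137.] from front deg 37.5 r 68.0 bgr [ 10.  27. 232.]
[254. 186.] 180 [550.  34. 137.] from front deg -22.7 r 74.0 bgr [28.  38.  36.5]
[601.12768137 217.87984236  36.25767453] [ 3.13820107e+00 -1.40025134e-03  1.69172009e+00] [2.96500954 2.89530187 5.03581175] 9.125
```

>>> {"method": "servo_tool", "body": {"commands": [[-0.002, 0.082, 0.002, 0, 0, 0.0167, 1], [-0.009, 0.163, 0.002, 0, 0, 0.0333, 1], [-0.019, 0.245, 0.002, 0, 0, 0.05, 1], [-0.034, 0.325, 0.002, 0, 0, 0.0667, 1], [-0.053, 0.405, 0.002, 0, 0, 0.0833, 1], [-0.077, 0.483, 0.002, 0, 0, 0.1, 1], [-0.104, 0.56, 0.002, 0, 0, 0.1167, 1], [-0.128, 0.618, 0.002, 0, 0, 0.1289, 1], [-0.128, 0.618, 0.002, 0, 0, 0.1289, 1], [-0.128, 0.618, 0.002, 0, 0, 0.1289, 1], [-0.128, 0.618, 0.002, 0, 0, 0.1289, 1]]}}

```text
time: 10.5
position: [663.3, 212.5, 36.3]
eef_rot: [3.139, -0.002, 1.29]
ft_force: [1.8, 2.4, 5.5]
opening: 0.008
grip_force: 2.9
```

```bash
python3 m.py d
```

```text
[268. 155.] 189 [631.  -3. 137.] from front deg -101.6 r 67.0 bgr [ 29. 114. 164.]
[220. 172.] 209 [586. 122. 137.] from front deg 61.6 r 68.0 bgr [ 10.  28. 236.]
[243. 188.] 180 [544.  62. 137.] from front deg -0.2 r 74.0 bgr [31. 41. 40.]
[663.28232163 212.52686491  36.24683571] [ 3.13869113e+00 -2.35434068e-03  1.29022747e+00] [0.7379062  4.07475081 5.48997733] 10.55
```

View pics/d.png

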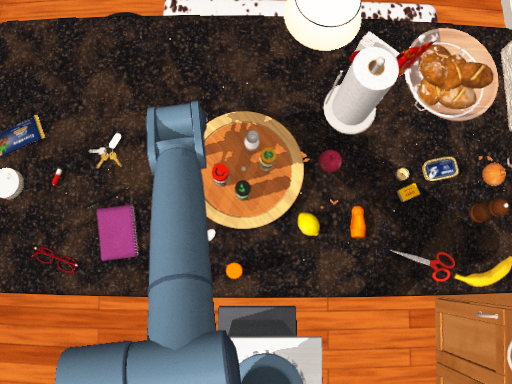

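The black cap is at (243,188), straight in front of the axis. I lift straight up.

>>> {"method": "servo_tool", "body": {"commands": [[0, 0, -0.1, 0, 0, 0, 1], [0, 0, -0.4, 0, 0, 0, 1], [0, 0, -0.8, 0, 0, 0, 1], [0, 0, -1.0, 0, 0, 0, 1], [0, 0, -1.0, 0, 0, 0, 1], [0, 0, -1.0, 0, 0, 0, 1]]}}

```text
time: 11.3
position: [660.8, 211.6, 132.7]
eef_rot: [-3.139, 0.002, 1.289]
ft_force: [0.8, 0.4, -0.3]
opening: 0.002
grip_force: 0.0
```

```bash
python3 m.py e && python3 -c "from station import env;print(env.hand_in())"
```

```text
[269. 155.] 183 [632.  -5. 137.] from front deg -101.3 r 69.0 bgr [ 38. 171. 223.]
[220. 172.] 208 [586. 122. 137.] from front deg 61.4 r 68.0 bgr [ 10.  28. 234.]
[243. 188.] 183 [544.  62. 137.] from front deg -0.2 r 74.0 bgr [31. 41. 38.]
[660.69508727 211.56127733 132.40888634] [-3.13806935e+00  1.79057965e-03  1.28877067e+00] [0.59437456 0.5930673  0.02556058] 11.35
the job is handed in; nothing more can be done
None
```

The black-capped, green-labelled jar is at the front of the turntable, measured 0.2° off the front line; I lifted the fingers clear and handed the job in at about 11 s, and it returned no verdict.

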